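# Clamp the strop block in its sloping stand

### The arm

A 6-joint arm with a two-finger parallel gripper is mounted at the origin on a cart in front of the work surface, level with it; the furniture and walls round the work are solid. World frame = base frame: x ahead of the robot, y to its left, z up, the work surface at z = 0. Lengths are in m, angles in rad, forces in N, time in s.
With the tool pointing down it reaches from about 0.35 to 0.975 m from the base axis. Payload 4.9 kg.
Tool frame: the origin (TCP) lies at the very end of the fingers, on their centre line; the grasp point (between the pads) lies bot.tcp_to_grasp behind it (bot.tcp_to_grasp is the distance from the TCP to the grasp point, in m); z points along the fingers, y is the line along which they close (so a half turn about z gives the same grasp; the last joint's range is limited). The gripper opens to 85 mm and grips with 20 to 120 N. Pads are 22 mm wide; open, the fingers measure 114 mm over their backs; the gripper's body (76 mm by 85 mm) begins 54 mm behind the grasp point. The pads swing forward as they close: fully open they stand 13 mm farther back than shut.
Start: joints at [-1.343, 0.053, 1.613, -0, 1.476, -0.119], TCP at [0.212, -0.588, 0.231] pointing down, gripper open.
Joint ranges: [-3.01, 3.01], [-1.01, 2.22], [0.06, 2.58], [-1.02, 4.17], [0.09, 2.62], [-3.14, 3.14]. Speed limits (rad/s): [2.57, 2.57, 3.14, 3.14, 3.14, 3.14].

### API

Orientations are given as a unit quaternion [x, y, z, w].
In Python, from workcell import bot gives the robot as it stands. The module is installed in compiled form; this text tells all that it offers.
- The arm moves only by the tool send_rows, never from a script. Its argument "commands" is a list of rows, each a list of 5 numbers: the opening, from -1 (shut) to 1 (fully open), then the shift along the world's x, y, z in cm, then the turn about the world's z in rad. A call has exactly 5 rows; each row is the pose to reach, as a shift and turn from the pose commanded when the call began; what a row does not reach only later rows make up. A row lasts 1/8 s, in which the tool goes at most 62.5 mm and 10.7 degrees, less where a joint would pass 70% of its speed; a pose out of reach is approached as far as the arm can. A call with a gripper value outside its range is refused whole. The fingers move at their own pace and stop on an object; "force" is the grip in N (left out, the last holds). Time passes only in rows, so rows that repeat a pose let the fingers close, or fill a call up. It gives the time, the measured TCP pose, the force, the opening and the grip force at its end, in the units of the state.
- bot.get_state(): the state, without advancing time (a new reading comes with each control period).
- bot.capture(name): name is "scene" or "top"; returns a dict with "color" (480x640x3 uint8, red, green, blue), "depth" (480x640 float32, m along the optical axis (not along the pixel's ray), 0 where there is no reading), "fx", "fy", "cx", "cy" (pixels), "world_from_camera" (4x4, takes a point from camera to world coordinates). Camera axes: x right, y down, z forward; pixel columns grow to the right and rows downward; lengths in m; the calibration is good to about 2 mm. A picture is of the moment at which its call begins.
- bot.hand_in(): hands the job in; it is judged then, once.
The state is a dict: "clock": time; "joint_positions": joint angles; "qvel": joint speeds; "effort": joint torques, N m; "eef_pos": TCP position; "eef_rot": TCP orientation; "ft_force": force on the tool from outside, world axes, zero at the start; "ft_torque": the same for the moment, N m; "opening": finger opening in m; "finger_force": force on a finger pad.
Only numpy, scipy, OpenCV 4.12 (cv2) and the standard library are available. Lean on these libraries where they do the work, as an engineer would, in place of code of your own. Each camera call takes 0.05 s, during which the arm holds its last target. There are 200 camera calls.

### The job

Lay the strop block lengthwise in the pocket of the sloping stand and press it squarely down until you feel it is fully home. Only then swing the hinged clamp arm over onto it, and last slide the bolt all the way across the arm so that the strop is ready for use. Leave the other things on the table where they are.

Things in the scene. Friction and masses are not known exactly. Their poses are not given: they have to be found in the camera images.
- strop_block: Very dark brown flat rectangular block, 30 x 95 x 14 mm (x, y, z), 70 g nominal, lying flat on the table beside the stand (right or left). Origin at the centre of its underside; its y axis runs along its length, z is its thickness direction, up as it lies. The similar burnisher is pale wood, longer and rounded.
- strop_stand: The fixed wooden stand. Its bed (168 x 130 mm) slopes 30 degrees, low end towards the robot. Origin on the table under the pocket's middle, axes level, x ahead along the stand, y to its left, z up. Bed coordinates in these texts are (x, y, z) in mm in the frame of point nest. The bed's face is bed z = 0, x -62 to 106, y -80 to 50.
- nest (a point): Middle of the pocket floor, 52 mm above the table. Its frame slopes with the bed: x up the slope along the pocket, y left, z square off the bed. The pocket is 100 (x) by 34 (y) mm; its dark curbs are 8 wide, 12 high; side curbs are missing for x -26 to 26 as finger gaps. Home, the block's origin is at this point, its length along x, its top at bed z = 14.
- lifter_spot (a point): Same point as nest. The pocket floor holds a stiff dark metal lifter plate, 84 x 26 mm, that starts 5 to 8 mm proud (unknown how much). A block laid in therefore sits high. About 5 N moves the plate down; it stays where pushed and stops hard when flush with the floor, where the block is home.
- clamp (a joint): Hinge angle of the steel clamp arm, rad: 0 = lying over the seated block with its rubber foot on it, parallel to the bed; grows as it opens up and back towards the high end; pi/2 = square to the bed. Starts open, 1.7 to 1.95. Stiff hinge (0.12 N m): stays where it is left. With no block it would go to -0.06.
- clamp_hinge (a point): Hinge axis of the clamp arm, at bed (92, 0, 24); the axis is the bed's y. Same frame directions as nest. The arm is 26 wide and 10 thick, centred on the axis, and reaches 72 mm from the axis; the foot under it spans 54 to 70 mm from the axis and its sole is 10 mm below the arm's mid-plane.
- clamp_tip (a point): Outer (upper when shut) face of the clamp arm at the middle of its free end, 72 mm from the hinge axis. Moves with the arm.
- bolt (a joint): Travel of the slide bolt, m: 0 = withdrawn (right, -y of the bed), 0.036 = end stop, right across the arm. Friction about 2 N, stays where it is left. Starts 0 to 0.004.
- bolt_knob (a point): Top centre of the bolt's upright steel knob, 14 mm diameter, 27 mm tall above the bolt's flat bar; at bed (69, -58, 62.5) when withdrawn, moves to +y of the bed with the bolt. The bar's top is at bed z = 35.5, 20 wide in x; the bar lies in a guide 44 long in y, from bed y -72 to -28, which stands no higher than z = 36.
- burnisher: Bystander: pale wooden slip with rounded ends, 38 x 113 x 17 mm, lying beside the stand on the side where the strop block is not. Origin under its centre.
- tin_polish: Bystander: round flat open tin, 64 mm across, 15 mm high, in front of the stand. Origin under its centre.
- beeswax: Bystander: pale yellow wax lump, 34 x 49 x 20 mm, in front of the stand. Origin under its centre.
- rubber_heel: Bystander: flat black heel piece, 64 x 66 x 12 mm, to the right and behind. Origin under its centre.

How it is judged:
By the outcome, as a careful person would: the job done as asked, in the order asked, and still so for the second after the job is handed in, with the robot touching nothing.
It also fails if it takes over 59 s, if anything falls off the work surface, if the arm or the gripper's body presses on something with over 40 N, if the wrist force passes 120 N, or if a joint passes its speed limit or range.

## Working session

There is one attempt and no reset: what is moved stays moved. The work goes in short steps, Python scripts to look and compute and a tool call to move; the robot and the scene stay as the last step left them, time stands still between calls to the robot, and variables do not carry over. Pictures are saved under pics/ and viewed, at most 12 in all, crops included, and the job is handed in when it is done.

Besides the shell and the picture viewer there is one more tool, called by a JSON object that holds its "op" and its "data", one argument or row to a line. send_rows: Moves the arm, as the interface text tells. Its arguments: {"type":"object","properties":{"commands":{"type":"array"},"force":{"type":"number"}},"required":["commands"]}

```bash
mkdir -p pics
cat > h.py <<'E'
import numpy as np, cv2
from workcell import bot
def cap(n,f=None):
    c=bot.capture(n)
    if f: cv2.imwrite('pics/'+f,c['color'][:,:,::-1])
    return c
def pts(c):
    d=c['depth']; v,u=np.mgrid[:480,:640]
    P=np.stack([(u-c['cx'])/c['fx']*d,(v-c['cy'])/c['fy']*d,d,np.ones_like(d)],-1)
    P=P@c['world_from_camera'].T
    P[d==0]=np.nan
    return P[...,:3]
E
python3 - <<'E'
from h import *
for n in('scene','top'):
    c=cap(n,n+'0.png'); print(n,c['fx'],c['fy'],c['cx'],c['cy'],np.round(c['world_from_camera'],3).tolist())
    np.savez(n+'0.npz',**c)
print(bot.get_state(),bot.tcp_to_grasp)
E
```

```text
scene 503.1987851071705 503.1987851071705 306.7536522681604 237.0858410296067 [[-0.749, -0.377, 0.544, 0.059], [-0.662, 0.415, -0.624, 0.581], [0.009, -0.828, -0.561, 0.591], [0.0, 0.0, 0.0, 1.0]]
top 484.90706767173623 484.90706767173623 316.38618248142535 239.42859886614968 [[0.088, -0.976, 0.2, 0.35], [-0.996, -0.087, 0.014, 0.051], [0.003, -0.2, -0.98, 0.996], [0.0, 0.0, 0.0, 1.0]]
{'clock': 0.1, 'joint_positions': array([-1.34302167e+00,  5.33036953e-02,  1.61415140e+00,  3.96610653e-06,
        1.47597795e+00, -1.19007651e-01]), 'qvel': array([-0.0006818 , -0.00283899, -0.00303687, -0.0024124 , -0.00106947,
        0.00151934]), 'effort': array([ 6.79184141e-04, -3.94900560e+01, -3.71363103e+01, -4.64076061e-05,
        3.96601405e-03,  7.17970238e-06]), 'eef_pos': array([ 0.21229162, -0.5872511 ,  0.23018114]), 'eef_rot': array([ 9.85004993e-01,  1.72523382e-01, -4.80477024e-05, -9.18941697e-04]), 'ft_force': array([-0.21433957, -0.22650011,  0.46915442]), 'ft_torque': array([ 0.02972642,  0.01183218, -0.03114409]), 'finger_force': 0.0, 'opening': 0.08553264724549016} 0.0187
```

View pics/top0.png

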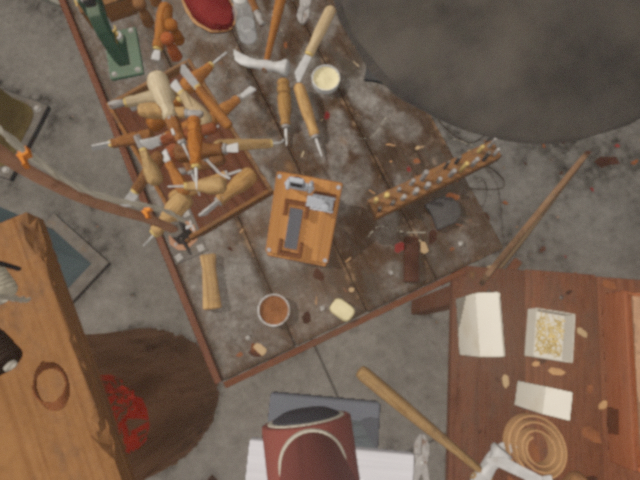

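View pics/scene0.png

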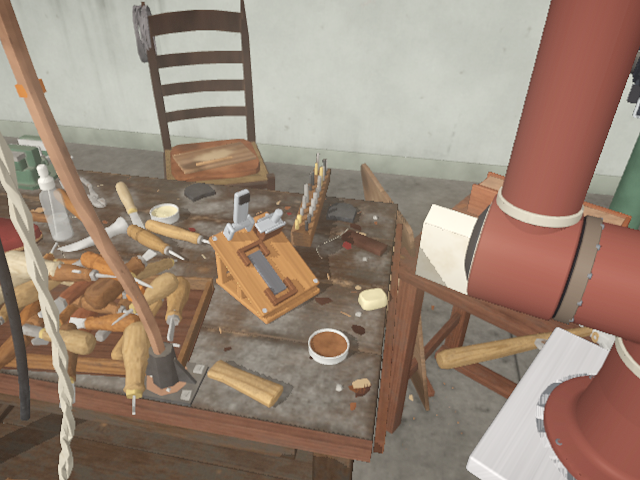

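The top view shows the stand at about (305,218). The dark strop block is to its right at about (412,260), the burnisher to its left at (209,280), the tin at (273,310) and the wax at (342,310). In the scene view the clamp stands open at (240,205) and the block is at about (357,243), partly hidden.

Run:
```python
from h import *
c=dict(np.load('top0.npz')); P=pts(c); im=c['color']
hsv=cv2.cvtColor(im,cv2.COLOR_RGB2HSV)
# stand: bed
roi=np.zeros((480,640),bool); roi[165:275,258:348]=1
Z=P[...,2]
print('table z',np.nanmedian(Z[280:300,230:250]),np.nanmedian(Z[235:245,360:380]))
m=roi&(hsv[...,0]<20)&(hsv[...,1]>130)&(hsv[...,2]>110)&(Z>0.015)
Q=P[m]; 
for _ in range(5):
    A=np.c_[Q[:,:2],np.ones(len(Q))]; k=np.linalg.lstsq(A,Q[:,2],rcond=None)[0]; r=Q[:,2]-A@k; Q=Q[abs(r)<max(.003,1.5*r.std())] 
print('plane',k,len(Q),r.std(),'slope',np.degrees(np.arctan(np.hypot(*k[:2]))),'yaw',np.degrees(np.arctan2(k[1],k[0])))
# rect of all bed pixels in xy using all points lying close to plane
m2=roi&(abs(Z-(P[...,:2]@k[:2]+k[2]))<.03)&(Z>.012)
mm=cv2.morphologyEx(m2.astype(np.uint8),cv2.MORPH_OPEN,np.ones((3,3)))
print('bedrect xy (hor 145x130)',cv2.minAreaRect(P[mm>0][:,:2].astype(np.float32)))
# block
b=np.zeros((480,640),bool); b[228:292,392:432]=1
print(hsv[260,412],hsv[240,385])
mb=b&(Z>.008)&(Z<.03)
Pb=P[mb]; print('blk h',len(Pb),np.median(Pb[:,2]),cv2.minAreaRect(Pb[:,:2].astype(np.float32)))
mc=(b&(hsv[...,2]<75)&(hsv[...,1]>90)).astype(np.uint8); print(mc.sum(),cv2.minAreaRect(P[mc>0][:,:2].astype(np.float32)))
a=cv2.resize(im[160:300,240:440],None,fx=4,fy=4,interpolation=cv2.INTER_CUBIC)
cv2.imwrite('pics/crop1.png',a[:,:,::-1])
s=dict(np.load('scene0.npz'))['color'][170:330,200:410]
cv2.imwrite('pics/crop2.png',cv2.resize(s,None,fx=3.7,fy=3.7,interpolation=cv2.INTER_CUBIC)[:,:,::-1])
```

```text
table z -0.00022830264246842535 -0.0004578707059136322
plane [ 0.56938154 -0.05595065 -0.26133239] 2715 0.0014473367916120795 slope 29.774907216350318 yaw -5.612189473416856
bedrect xy (hor 145x130) ((0.5811788439750671, 0.09539361298084259), (0.13024325668811798, 0.15374970436096191), 84.07649230957031)
[  7 116  79] [13 69 89]
blk h 686 0.014131609699320702 ((0.5167195796966553, -0.13664841651916504), (0.12082783877849579, 0.05227629840373993), 18.767547607421875)
97 ((0.5387216210365295, -0.1599670797586441), (0.10765537619590759, 0.0610930472612381), 27.967823028564453)
```

View pics/crop1.png

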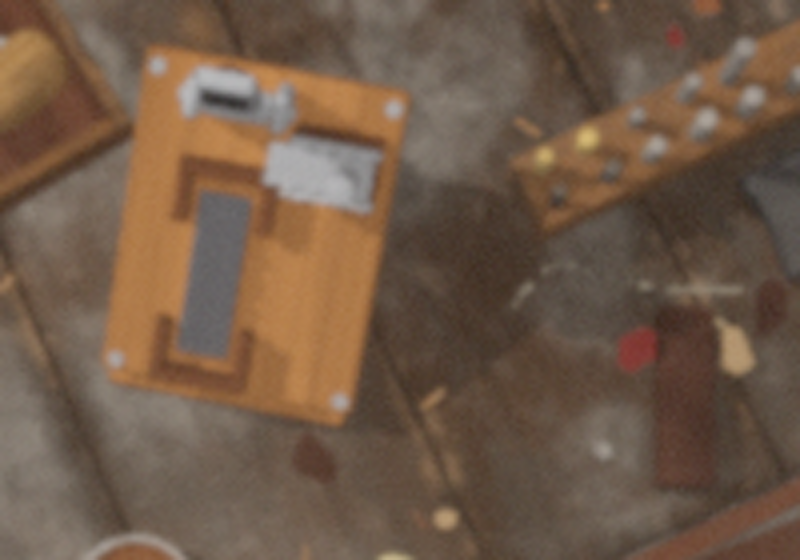

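View pics/crop2.png

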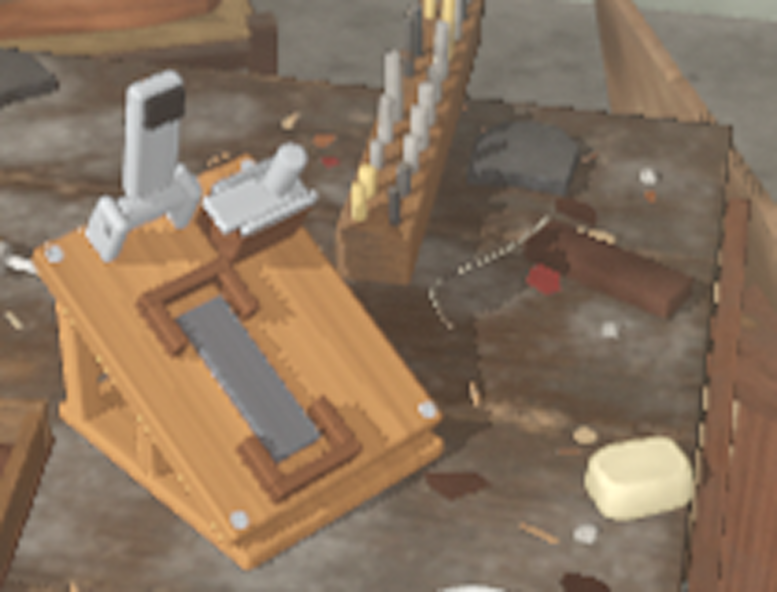

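The crops show the grey lifter plate with corners at about (203,188), (252,192), (228,358) and (179,352) in crop1. The block's corners are at about (657,308), (717,310), (712,487) and (655,485). The bolt is withdrawn, with its knob to the right, and the clamp is open.

```bash
cat >> h.py <<'E'
def ray(c,uv):
    uv=np.atleast_2d(uv).astype(float); T=c['world_from_camera']
    d=np.c_[(uv[:,0]-c['cx'])/c['fx'],(uv[:,1]-c['cy'])/c['fy'],np.ones(len(uv))]@T[:3,:3].T
    return T[:3,3],d
def onplane(c,uv,n,p):
    o,d=ray(c,uv); t=((p-o)@n)/(d@n); return o+d*t[:,None]
E
python3 - <<'E'
from h import *
yaw=np.radians(-5.8);s=np.radians(30)
for nm in('top','scene'):
    c=dict(np.load(nm+'0.npz')); im=c['color']; hsv=cv2.cvtColor(im,cv2.COLOR_RGB2HSV); P=pts(c)
    # bed frame axes
    ex=np.array([np.cos(yaw)*np.cos(s),np.sin(yaw)*np.cos(s),np.sin(s)]);ey=np.array([-np.sin(yaw),np.cos(yaw),0]);ez=np.cross(ex,ey)
    r=np.zeros((480,640),bool)
    if nm=='top': r[200:255,280:308]=1
    else: r[245:298,240:292]=1
    m=(r&(hsv[...,1]<90)).astype(np.uint8)
    n,l,st,ce=cv2.connectedComponentsWithStats(m); i=1+st[1:,4].argmax(); m=l==i
    print(nm,'plate px',st[i],ce[i])
    Q=P[m&~np.isnan(P[...,0])]; print(' depth centroid',Q.mean(0), 'n-height spread',np.percentile((Q@ez)*1e3,[10,50,90]))
    uv=np.argwhere(m)[:,::-1]
    p0=np.array([0,0,.052])+0*ex
    # plate plane: passes through (cx,cy,.052)+6.5mm*ez ; iterate for centre
    C=Q.mean(0)
    for _ in range(5):
        W=onplane(c,uv,ez,np.array([C[0],C[1],.052])+.0065*ez)
        B=np.c_[W@ex,W@ey].astype(np.float32); rc=cv2.minAreaRect(B); 
        ctr=rc[0][0]*ex+rc[0][1]*ey+ (np.array([C[0],C[1],.052])@ez+.0065)*ez
        C=ctr-.0065*ez
    print(' nest est',C,rc)
    # block
    r=np.zeros((480,640),bool)
    if nm=='top': r[232:288,400:422]=1
    else: r[225:260,335:390]=1
    Z=P[...,2]
    # reddish dark
    m=r&(hsv[...,0]<12)&(hsv[...,1]>95)&(hsv[...,2]<110)&(Z>.007)&(Z<.025)
    m=cv2.morphologyEx(m.astype(np.uint8),cv2.MORPH_OPEN,np.ones((3,3)))
    n,l,st,ce=cv2.connectedComponentsWithStats(m); i=1+st[1:,4].argmax(); m=l==i
    uv=np.argwhere(m)[:,::-1]; W=onplane(c,uv,np.array([0,0,1.]),np.array([0,0,.014]))
    print(' block',st[i],cv2.minAreaRect(W[:,:2].astype(np.float32)),np.nanmedian(Z[m]))
c=dict(np.load('top0.npz'))
q=np.array([[657,308],[717,310],[712,487],[655,485]])/4+[240,160]-.375
W=onplane(c,q,np.array([0,0,1.]),np.array([0,0,.014]));print(W,W.mean(0),np.diff(np.r_[W,W[:1]],axis=0))
E
```

```text
top plate px [284 208  19  41 518] [292.95945946 228.08494208]
 depth centroid [0.55925728 0.11254418 0.05983842] n-height spread [-222.6889551  -220.65017997 -218.69592981]
 nest est [0.56223236 0.11239614 0.05200025] ((0.5005784034729004, 0.16863787174224854), (0.025541698560118675, 0.08465931564569473), 89.87580108642578)
 block [404 237  15  45 561] ((0.5266584157943726, -0.13208484649658203), (0.0915619507431984, 0.02891281060874462), 2.9627861976623535) 0.014291918334894516
scene plate px [247 250  40  45 695] [266.62446043 271.94100719]
 depth centroid [0.55795369 0.11266313 0.05722279] n-height spread [-224.10395555 -222.09574136 -220.36757373]
 nest est [0.56138114 0.11225713 0.05202384] ((0.4998689591884613, 0.16841354966163635), (0.08369389921426773, 0.029265781864523888), 0.03745615854859352)
 block [350 233  26  13 183] ((0.5320550799369812, -0.1293439418077469), (0.03159138560295105, 0.061543386429548264), 74.67710876464844) 0.013271738626819074
[[ 0.57201957 -0.11500209  0.014     ]
 [ 0.57371302 -0.14602419  0.014     ]
 [ 0.48157421 -0.14768192  0.014     ]
 [ 0.48003688 -0.11874948  0.014     ]] [ 0.52683592 -0.13186442  0.014     ] [[ 0.00169344 -0.03102209  0.        ]
 [-0.0921388  -0.00165773  0.        ]
 [-0.00153733  0.02893244  0.        ]
 [ 0.09198269  0.00374738  0.        ]]
```

Run:
```python
from h import *
c=dict(np.load('top0.npz')); P=pts(c).reshape(-1,3); P=P[~np.isnan(P[:,0])]
a=np.array([.212,-.588]);b=np.array([.519,-.132])
t=np.clip((P[:,:2]-a)@(b-a)/((b-a)@(b-a)),0,1); d=np.linalg.norm(P[:,:2]-a-t[:,None]*(b-a),axis=1)
for k in np.arange(0,1,.1):
    m=(d<.07)&(t>=k)&(t<k+.1); print(round(k,1),np.round(P[m][:,2].max(),3) if m.any() else None)
m=np.hypot(P[:,0]-.519,P[:,1]+.132)<.09; Q=P[m&(P[:,2]>.02)]; print('near blk tall',len(Q),Q.max(0) if len(Q) else 0, Q.min(0) if len(Q) else 0)
yaw=np.radians(-5.8);s=np.radians(30);N=np.array([.5618,.1123,.052])
ex=np.array([np.cos(yaw)*np.cos(s),np.sin(yaw)*np.cos(s),np.sin(s)]);ey=np.array([-np.sin(yaw),np.cos(yaw),0]);ez=np.cross(ex,ey);R=np.c_[ex,ey,ez]
for nm in('top','scene'):
    c=dict(np.load(nm+'0.npz')); B=(pts(c).reshape(-1,3)-N)@R*1e3
    m=(abs(B[:,1])<16)&(B[:,2]>35)&(B[:,2]<110)&(B[:,0]>40)&(B[:,0]<160)
    Q=B[m]; print(nm,len(Q),'x,z by z:')
    for z in range(35,110,10):
        q=Q[(Q[:,2]>=z)&(Q[:,2]<z+10)]
        if len(q)>2: print(z,len(q),np.round(np.percentile(q[:,0],[5,50,95]),1),np.round(np.percentile(q[:,1],[5,50,95]),1))
    k=B[(B[:,2]>50)&(B[:,2]<70)&(B[:,1]<-40)&(B[:,1]>-75)&(B[:,0]>50)&(B[:,0]<90)]; print('knob',len(k),np.round(np.median(k,0),1),k[:,2].max() if len(k) else 0)
```

```text
0.0 -0.029
0.1 -0.087
0.2 0.049
0.3 0.048
0.4 -0.072
0.5 0.053
0.6 0.054
0.7 0.05
0.8 0.01
0.9 0.533
near blk tall 4655 [ 0.60899929 -0.06669696  0.55308757] [ 0.56524235 -0.20286025  0.52595994]
top 157 x,z by z:
35 5 [ 92.3  94.7 102.5] [-13.  -12.2  -9.9]
45 5 [ 96.3  97.1 102.7] [-13.1 -11.9  -8.7]
55 4 [100.9 101.3 103.7] [-12.6 -11.7  -9.4]
75 16 [101.9 110.3 121.5] [-13.2  -4.7   5.2]
85 122 [106.5 114.  120.2] [-10.9  -0.3  10.5]
95 4 [107.1 108.7 115. ] [-3.1  1.3  5. ]
knob 51 [ 70.8 -56.8  62.2] 66.68721714309075
scene 453 x,z by z:
35 65 [91.4 93.4 99.6] [-10.4   3.3  12.6]
45 68 [ 94.5  96.7 101.4] [-9.8  3.4 12.6]
55 68 [ 97.9 100.2 104.7] [-9.6  2.6 12.5]
65 52 [101.4 103.4 109.1] [-9.6  6.4 13.1]
75 65 [101.2 103.7 113.7] [-8.5  8.3 12.8]
85 135 [103.9 110.6 118. ] [-9.7  1.6 11.5]
knob 67 [ 67.3 -53.9  60.1] 63.37563680989601
```

{"op": "send_rows", "data": {
  "commands": [
    [1, 5.5, 5.5, 0, -0.06],
    [1, 7.5, 11, 0, -0.12],
    [1, 10.5, 16.5, 0, -0.18],
    [1, 13.5, 21.5, 0, -0.25],
    [1, 17, 26, 0, -0.31]
  ],
  "force": 40
}}

```text
clock: 0.72
eef_pos: [0.3825, -0.3262, 0.2309]
eef_rot: [1.0, 0.017, -0.0, -0.0]
ft_force: [1.4, -0.7, 0.3]
opening: 0.085
finger_force: 0.0
```

{"op": "send_rows", "data": {
  "commands": [
    [1, 3.4, 4.9, -2, 0],
    [1, 6.8, 9.8, -5, 0],
    [1, 10.3, 14.6, -9, 0],
    [1, 13.6, 19.4, -13, 0],
    [1, 13.6, 19.4, -15, 0]
  ]
}}

```text
clock: 1.35
eef_pos: [0.5187, -0.1316, 0.0797]
eef_rot: [1.0, 0.02, -0.0, -0.0]
ft_force: [0.8, -0.6, -0.8]
opening: 0.0856
finger_force: 0.0
```

Run:
```python
from h import *
c=dict(np.load('top0.npz')); P=pts(c); Q=P[(P[...,2]>.3)]; print('overhead',len(Q),Q.min(0),Q.max(0))
cc=cap('top','t1.png'); s=cap('scene','s1.png')
cv2.imwrite('pics/v1.png',np.hstack([cv2.resize(cc['color'][160:310,330:480],(400,400)),cv2.resize(s['color'][120:300,290:470],(400,400))])[:,:,::-1])
st=bot.get_state(); print(st['eef_pos'],st['joint_positions'])
```

```text
overhead 40948 [ 0.17378941 -0.26560496  0.30003572] [0.71493822 0.51460162 0.58410752]
[ 0.51535966 -0.13118417  0.07643043] [-3.89355817e-01 -1.30871561e-02  1.95139922e+00  2.33601643e-04
  1.21266925e+00  1.14141670e+00]
```

View pics/v1.png

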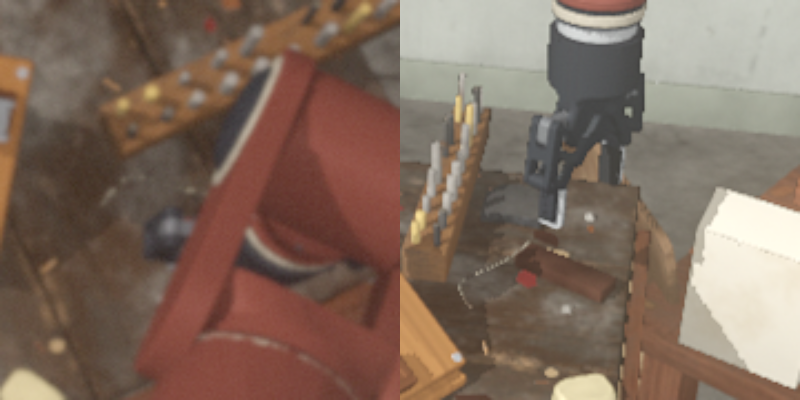

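The composite shows the gripper open above and behind the block, clear of the rack and the wax.

{"op": "send_rows", "data": {
  "commands": [
    [1, 0, 0, -2, 0],
    [1, 0, 0, -4, 0],
    [1, 0, 0, -6, 0],
    [1, 0, 0, -7, 0],
    [1, 0, 0, -7.2, 0]
  ]
}}

```text
clock: 2.08
eef_pos: [0.5179, -0.1348, 0.0095]
eef_rot: [1.0, 0.018, -0.0, 0.0]
ft_force: [0.1, 0.0, -0.4]
opening: 0.0851
finger_force: 0.0
```

Run:
```python
from h import *
for i in range(3):
    st=bot.get_state(); print(st['eef_pos'],st['ft_force'],st['joint_positions']); bot.capture('top')
```

```text
[ 0.51793133 -0.13476097  0.0094735 ] [ 0.13621667  0.04703185 -0.35566625] [-3.93574040e-01  9.07226128e-02  1.97454075e+00 -1.43869648e-04
  1.07650972e+00  1.14118742e+00]
[ 0.51820235 -0.13470997  0.00969524] [ 0.54479302  0.26654901 -0.14688455] [-3.93322461e-01  9.05408559e-02  1.97428567e+00 -7.21727701e-05
  1.07636189e+00  1.14125602e+00]
[ 0.51851115 -0.13470859  0.01009115] [ 0.26963691 -1.39067295  0.44169018] [-3.93116604e-01  9.01182097e-02  1.97393655e+00 -2.99105586e-05
  1.07644893e+00  1.14128895e+00]
```

{"op": "send_rows", "data": {
  "commands": [
    [1, 0, 0.1, -0.6, 0],
    [-1, 0, 0.1, -0.6, 0],
    [-1, 0, 0.1, -0.6, 0],
    [-1, 0, 0.1, -0.6, 0],
    [-1, 0, 0.1, -0.6, 0]
  ],
  "force": 35
}}

```text
clock: 2.85
eef_pos: [0.5184, -0.1333, 0.0036]
eef_rot: [1.0, 0.018, 0.0, 0.0]
ft_force: [0.8, -0.5, 3.7]
opening: 0.0292
finger_force: 35.9
```

{"op": "send_rows", "data": {
  "commands": [
    [-1, 0, 0, 0, 0],
    [-1, 0, 0, 1, 0],
    [-1, 0, 0, 4, 0],
    [-1, 0, 0, 8, 0],
    [-1, 0, 0, 12, 0]
  ]
}}

```text
clock: 3.48
eef_pos: [0.5177, -0.1331, 0.1246]
eef_rot: [1.0, 0.018, -0.0, -0.0]
ft_force: [1.1, -0.4, -0.2]
opening: 0.0287
finger_force: 35.3
```

{"op": "send_rows", "data": {
  "commands": [
    [-1, 0, 4, 3, -0.03],
    [-1, 0.5, 9, 5.3, -0.06],
    [-1, 1, 14.5, 5.3, -0.09],
    [-1, 1.8, 20, 5.3, -0.12],
    [-1, 2.4, 24.6, 5.3, -0.137]
  ]
}}

```text
clock: 4.1
eef_pos: [0.5419, 0.1148, 0.1769]
eef_rot: [0.999, -0.05, 0.0, -0.0]
ft_force: [-0.3, -0.4, -0.3]
opening: 0.0289
finger_force: 35.3
```

Run:
```python
from h import *
for i in range(3):
    c=cap('scene','s2.png'); st=bot.get_state(); print(st['eef_pos'],st['eef_rot'],st['ft_force'])
np.savez('s2.npz',**c)
t=cap('top','t2.png')
cv2.imwrite('pics/v2.png',np.hstack([cv2.resize(c['color'][130:330,190:390],(400,400)),cv2.resize(t['color'][140:300,230:390],(400,400))])[:,:,::-1])
```

```text
[0.54196527 0.11922698 0.17688662] [ 9.98819554e-01 -4.85247572e-02  2.79365931e-04 -2.18357986e-03] [-1.96878211  2.10610021 -0.58446689]
[0.54182063 0.11646853 0.17672044] [ 9.98866008e-01 -4.76051762e-02  4.35018676e-05 -6.66040737e-04] [-0.02970975 -0.48382092 -0.33944104]
[0.54175373 0.11452462 0.17651507] [ 9.98835861e-01 -4.82379594e-02 -1.22165928e-04  8.79883314e-05] [ 0.18477645 -0.31820831  0.58458467]
```

View pics/v2.png

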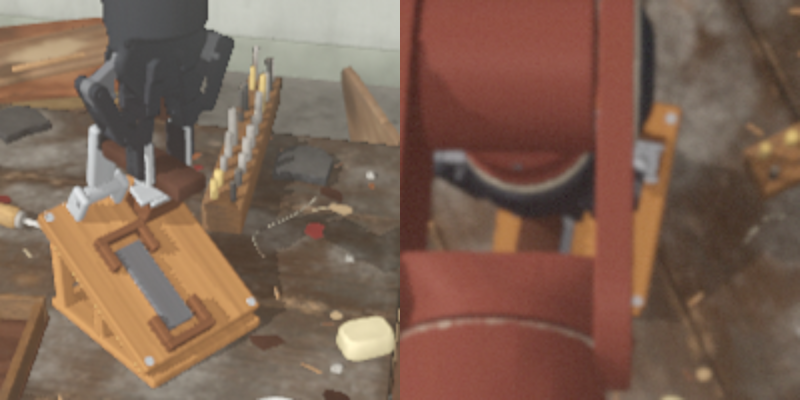

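The composite shows the block held level above the stand, spanning about (103,145) to (205,185) in the left half. The clamp is behind it and untouched.

Run:
```python
from h import *
c=dict(np.load('s2.npz')); hsv=cv2.cvtColor(c['color'],cv2.COLOR_RGB2HSV); P=pts(c)
m=(hsv[...,0]<12)&(hsv[...,1]>90)&(hsv[...,2]<130)&(P[...,2]>.15)&(P[...,2]<.215)&(P[...,0]>.46)&(P[...,0]<.62)&(P[...,1]>.06)&(P[...,1]<.17)
n,l,st,ce=cv2.connectedComponentsWithStats(cv2.morphologyEx(m.astype(np.uint8),cv2.MORPH_OPEN,np.ones((2,2))))
for i in range(1,n):
    if st[i,4]<15: continue
    Q=P[l==i]; a=np.radians(-5.5); H=np.c_[(Q-[.5418,.1145,0])@[np.cos(a),np.sin(a),0],(Q-[.5418,.1145,0])@[-np.sin(a),np.cos(a),0],Q[:,2]]*1e3
    print(st[i],'h',np.percentile(H[:,0],[1,5,50,95,99]).round(1),'y',np.percentile(H[:,1],[1,50,99]).round(1),'z',np.percentile(H[:,2],[1,5,50,95,99]).round(1))
    top=H[H[:,2]>np.percentile(H[:,2],60)]
    k=np.linalg.lstsq(np.c_[top[:,0],np.ones(len(top))],top[:,2],rcond=None)[0]; print('pitch of upper pts',k)
```

```text
[242 202  12  13  95] h [ 4.5 24.5 37.1 49.7 51. ] y [ 9.2 15.9 29.8] z [175.7 177.  183.9 187.6 193.2]
pitch of upper pts [-1.47306683e-01  1.91980678e+02]
[269 206   5   4  15] h [ 3.2  4.3  7.1 12.6 12.9] y [-11.1  -8.2  -3.3] z [185.2 185.2 186.3 187.2 187.3]
pitch of upper pts [7.42294854e-03 1.86961313e+02]
[269 211  24  21 326] h [nan nan nan nan nan] y [nan nan nan] z [nan nan nan nan nan]
pitch of upper pts [0. 0.]
```

Run:
```python
from h import *
c=dict(np.load('s2.npz')); hsv=cv2.cvtColor(c['color'],cv2.COLOR_RGB2HSV); P=pts(c)
m=(hsv[...,0]<14)&(hsv[...,1]>80)&(hsv[...,2]<135)&(P[...,2]>.16)&(P[...,2]<.2)
a=np.radians(-5.5); D=P-[.5418,.1145,0]; H=np.stack([D@[np.cos(a),np.sin(a),0],D@[-np.sin(a),np.cos(a),0],P[...,2]],-1)*1e3
m&=(abs(H[...,1])<20)&(abs(H[...,0])<70)
Q=H[m]; top=Q[abs(Q[:,2]-187)<4]
print(len(Q),'h hist',np.histogram(top[:,0],np.arange(-60,65,5)))
for s in(top[top[:,0]<0],top[top[:,0]>20]): print(np.percentile(s[:,0],[0,2,50,98,100]).round(1),np.median(s[:,2]),np.percentile(s[:,1],[2,98]).round(1))
```

```text
521 h hist (array([ 0,  0,  0,  0, 42, 37, 39, 34, 38, 27, 26, 22, 17, 11,  8,  3,  2,
        6,  9, 10, 11, 14, 12,  0]), array([-60, -55, -50, -45, -40, -35, -30, -25, -20, -15, -10,  -5,   0,
         5,  10,  15,  20,  25,  30,  35,  40,  45,  50,  55,  60]))
[-39.  -37.7 -22.7  -1.7  -0.2] 186.01344740623432 [-11.9  16.1]
[24.3 25.1 41.9 53.8 54. ] 185.73063241058054 [ 8.5 17.5]
```

{"op": "send_rows", "data": {
  "commands": [
    [-1, 0.1, -0.2, -2, 0],
    [-1, 0.1, -0.2, -4.5, 0],
    [-1, 0.1, -0.2, -7, 0],
    [-1, 0.1, -0.2, -8, 0],
    [-1, 0.1, -0.2, -8.6, 0]
  ],
  "force": 20
}}

```text
clock: 4.92
eef_pos: [0.5419, 0.1098, 0.0894]
eef_rot: [0.999, -0.051, -0.002, 0.0]
ft_force: [-7.8, 2.2, 6.7]
opening: 0.0285
finger_force: 36.0
```

{"op": "send_rows", "data": {
  "commands": [
    [-1, 0, 0, 0, 0],
    [-1, 0, 0, -0.1, 0],
    [-1, 0, 0, -0.3, 0],
    [-1, 0, 0, -0.5, 0],
    [-1, 0, 0, -0.5, 0]
  ]
}}

```text
clock: 5.55
eef_pos: [0.542, 0.1105, 0.0862]
eef_rot: [0.999, -0.05, -0.002, 0.0]
ft_force: [-9.7, -0.9, 6.0]
opening: 0.029
finger_force: 36.4
```

{"op": "send_rows", "data": {
  "commands": [
    [-1, -0.2, 0, 0, 0],
    [-1, -0.2, 0, -0.2, 0],
    [-1, -0.1, 0, -0.6, 0],
    [-1, -0.05, 0, -0.9, 0],
    [-1, 0, 0, -1.2, 0]
  ]
}}

```text
clock: 6.18
eef_pos: [0.5423, 0.1106, 0.0735]
eef_rot: [0.999, -0.05, -0.001, 0.0]
ft_force: [-8.2, -1.4, 4.9]
opening: 0.029
finger_force: 37.9
```

Run:
```python
from h import *
c=cap('scene','s3.png');np.savez('s3.npz',**c);t=cap('top')
cv2.imwrite('pics/v3.png',np.hstack([cv2.resize(c['color'][160:310,200:350],(450,450),interpolation=2),cv2.resize(t['color'][190:270,270:320],(280,450))])[:,:,::-1])
st=bot.get_state();print(st['eef_pos'],st['ft_force'],st['ft_torque'],st['finger_force'])
```

```text
[0.54227276 0.1105836  0.07328907] [-7.69911764 -1.18901292  4.88517398] [-0.3518272   0.89643776 -0.17064243] 37.84284174442291
```

View pics/v3.png

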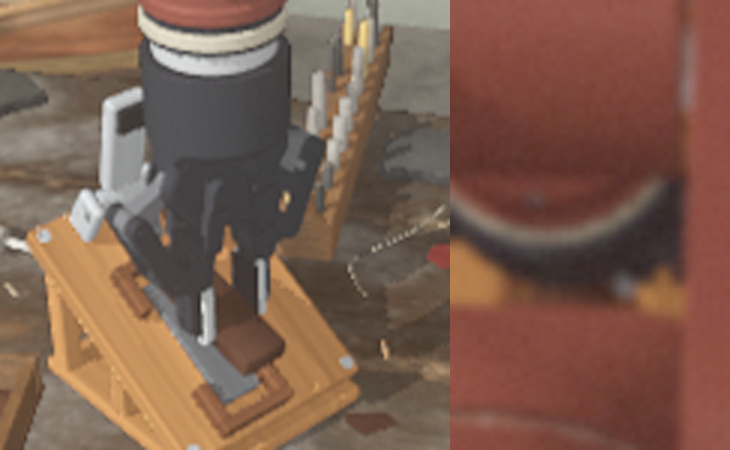

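The block is tilting in the grip. Its low end, at about (265,355), is still raised above the lower curb.

{"op": "send_rows", "data": {
  "commands": [
    [-1, 0.05, 0, -0.2, 0],
    [-1, 0.1, 0, -0.4, 0],
    [-1, 0.2, 0, -0.6, 0],
    [-1, 0.3, 0, -0.8, 0],
    [-1, 0.3, 0, -0.8, 0]
  ]
}}

```text
clock: 6.9
eef_pos: [0.5442, 0.1104, 0.0646]
eef_rot: [0.999, -0.05, -0.003, 0.001]
ft_force: [-8.9, -1.1, 3.2]
opening: 0.0293
finger_force: 39.3
```

```bash
cat >> h.py <<'E'
_y=np.radians(-5.8);_s=np.radians(30);N=np.array([.5618,.1123,.052])
_ex=np.array([np.cos(_y)*np.cos(_s),np.sin(_y)*np.cos(_s),np.sin(_s)]);_ey=np.array([-np.sin(_y),np.cos(_y),0]);R=np.c_[_ex,_ey,np.cross(_ex,_ey)]
def blk(c):
    "block-coloured points near pocket, bed mm"
    hsv=cv2.cvtColor(c['color'],cv2.COLOR_RGB2HSV); B=(pts(c)-N)@R*1e3
    m=(hsv[...,0]<14)&(hsv[...,1]>80)&(hsv[...,2]<110)&(B[...,2]>13)&(B[...,2]<60)&(abs(B[...,0])<62)&(abs(B[...,1])<30)
    return B[m],m
E
python3 - <<'E'
from h import *
for f in ('s3',None):
    c=dict(np.load('s3.npz')) if f else cap('scene','s4.png')
    Q,m=blk(c); print(len(Q))
    for a in range(-60,60,10):
        q=Q[(Q[:,0]>=a)&(Q[:,0]<a+10)]
        if len(q)>4: print(a,len(q),'z',np.percentile(q[:,2],[10,50,90]).round(1),'y',np.percentile(q[:,1],[2,98]).round(1),'x',q[:,0].min().round(1))
st=bot.get_state();print(st['eef_pos'],st['ft_force'],st['finger_force'])
E
```

```text
335
-50 14 z [38.6 40.3 42.9] y [-14.7   7.3] x -41.3
-40 66 z [42.2 45.7 47.4] y [-17.8   8.1] x -40.0
-30 53 z [40.3 43.9 45.7] y [-15.8  11.2] x -29.8
-20 68 z [38.5 41.2 43.3] y [-18.2  10.7] x -19.9
-10 64 z [37.2 39.1 40.7] y [-18.    4.1] x -9.9
0 39 z [34.9 36.7 38.5] y [-18.2  -3.2] x 0.1
10 28 z [32.2 34.1 49.8] y [-19.9 -11.7] x 10.0
354
-50 46 z [25.  32.1 34.1] y [-17.2   9.1] x -44.3
-40 47 z [31.7 32.8 34.5] y [-17.4  -1.9] x -39.5
-30 62 z [29.7 31.7 33.2] y [-17.1  11.1] x -30.0
-20 76 z [29.3 30.9 32.7] y [-18.    9.4] x -19.8
-10 57 z [28.3 29.8 31.6] y [-17.9   3. ] x -9.9
0 40 z [27.5 28.7 29.9] y [-19.7  -3.6] x 0.2
10 18 z [26.8 28.  29.1] y [-19.1  -9. ] x 10.7
40 6 z [24.8 25.6 26.2] y [-2.1  1.4] x 44.0
[0.54425236 0.11045575 0.06464652] [-8.92855758 -2.36619912  3.01559039] 39.29632365703583
```

{"op": "send_rows", "data": {
  "commands": [
    [-1, -0.1, 0, 0.4, 0],
    [-1, -0.25, 0.3, 0.4, 0],
    [-1, -0.25, 0.3, 0.2, 0],
    [-1, -0.25, 0.3, 0, 0],
    [-1, -0.25, 0.3, -0.1, 0]
  ]
}}

```text
clock: 7.58
eef_pos: [0.5437, 0.1138, 0.0641]
eef_rot: [0.999, -0.05, 0.0, -0.0]
ft_force: [1.2, 0.5, -0.2]
opening: 0.0287
finger_force: 38.6
```

```bash
cat > q.py <<'E'
from h import *
c=cap('scene','s5.png')
Q,m=blk(c); print(len(Q))
for a in range(-60,60,10):
    q=Q[(Q[:,0]>=a)&(Q[:,0]<a+10)]
    if len(q)>4: print(a,len(q),'z',np.percentile(q[:,2],[10,50,90]).round(1),'y',np.percentile(q[:,1],[2,98]).round(1),'x',q[:,0].min().round(1),q[:,0].max().round(1))
st=bot.get_state();print(st['eef_pos'],st['ft_force'],st['ft_torque'],st['finger_force'])
E
python3 q.py
```

```text
350
-50 49 z [28.4 32.6 34.5] y [-13.5  12.5] x -45.7 -40.2
-40 47 z [31.5 34.  35.2] y [-14.3   6.3] x -39.8 -30.4
-30 67 z [27.1 32.  33.8] y [-13.4  14.4] x -29.9 -20.1
-20 72 z [29.1 30.6 32.2] y [-15.8  12.5] x -19.8 -10.2
-10 56 z [28.7 30.  31.5] y [-15.9   4.8] x -9.8 -0.2
0 38 z [26.4 28.3 29.9] y [-16.4  -1.6] x 0.1 9.6
10 17 z [26.3 27.8 29.4] y [-14.5  -6.4] x 10.3 18.3
[0.54352184 0.11376297 0.06396493] [-0.05816743  0.59904689 -0.72798938] [-0.03869687 -0.01485865 -0.01430097] 38.61841142177582
```

{"op": "send_rows", "data": {
  "commands": [
    [-1, 0.05, 0, -0.1, 0],
    [-1, 0.1, 0, -0.2, 0],
    [-1, 0.15, 0, -0.3, 0],
    [-1, 0.2, 0, -0.4, 0],
    [-1, 0.2, 0, -0.4, 0]
  ]
}}

```text
clock: 8.25
eef_pos: [0.5454, 0.1138, 0.0605]
eef_rot: [0.999, -0.05, -0.0, 0.0]
ft_force: [-2.3, -0.7, 2.6]
opening: 0.0289
finger_force: 39.0
```

```bash
python3 q.py
```

```text
347
-50 52 z [22.2 28.2 30.6] y [-15.   13.2] x -45.7 -40.5
-40 49 z [27.  29.1 30.7] y [-14.8  13.5] x -39.9 -30.0
-30 63 z [23.7 27.7 29.5] y [-13.5  14.5] x -30.0 -20.0
-20 75 z [25.4 26.9 28.3] y [-14.1  12.3] x -19.9 -10.0
-10 56 z [24.  25.5 27.3] y [-15.1   4.3] x -10.0 -0.2
0 33 z [23.2 25.  26.3] y [-14.8  -2.3] x 0.1 9.7
10 15 z [22.5 23.5 25.2] y [-14.4  -4.7] x 10.4 19.1
[0.54547104 0.11376722 0.06049339] [-2.42291478 -0.89309181  2.114992  ] [-0.02736376  0.31620175  0.00798606] 39.04336631298065
```

{"op": "send_rows", "data": {
  "commands": [
    [-1, 0.1, 0, -0.2, 0],
    [-1, 0.2, 0, -0.4, 0],
    [-1, 0.2, 0, -0.4, 0],
    [0, 0.2, 0, -0.4, 0],
    [0, 0.2, 0, -0.4, 0]
  ]
}}

```text
clock: 8.93
eef_pos: [0.5476, 0.1139, 0.0561]
eef_rot: [0.999, -0.05, 0.0, -0.0]
ft_force: [-0.2, -0.3, 0.1]
opening: 0.0428
finger_force: 0.0
```

```bash
python3 q.py
```

```text
435
-50 55 z [13.5 15.3 17.5] y [-14.6  11.7] x -49.3 -40.2
-40 61 z [14.3 15.7 17.4] y [-14.2   6.4] x -39.9 -30.5
-30 72 z [14.3 16.1 17.8] y [-14.7  14.4] x -30.0 -20.1
-20 86 z [14.1 15.7 16.9] y [-15.1  14.6] x -19.9 -10.3
-10 69 z [14.4 15.7 17.3] y [-12.9   8.6] x -10.0 -0.2
0 48 z [14.3 16.5 17.8] y [-14.4   4.6] x 0.3 9.5
10 35 z [14.7 15.8 17.1] y [-17.2   0.7] x 10.0 19.9
20 7 z [15.8 16.  31.2] y [-21.2   1. ] x 20.2 29.6
[0.54757565 0.11386201 0.05605053] [0.07857219 0.24861175 0.11259254] [0.00860309 0.03890045 0.00677041] 0.0
```

{"op": "send_rows", "data": {
  "commands": [
    [0, 0, 0, 1, 0],
    [0, 0, 0, 3, 0],
    [-1, 0.1, 0, 5, 0],
    [-1, 0.1, 0, 5, 0],
    [-1, 0.1, 0, 5, 0]
  ]
}}

```text
clock: 9.6
eef_pos: [0.5486, 0.1138, 0.1065]
eef_rot: [0.999, -0.05, 0.0, -0.0]
ft_force: [1.2, -0.1, 0.1]
opening: -0.0003
finger_force: 0.0
```

{"op": "send_rows", "data": {
  "commands": [
    [-1, 0, 0, -1.5, 0],
    [-1, 0, 0, -3, 0],
    [-1, 0, 0, -3.4, 0],
    [-1, 0, 0, -3.5, 0],
    [-1, 0, 0, -3.6, 0]
  ]
}}

```text
clock: 10.22
eef_pos: [0.5489, 0.1138, 0.0706]
eef_rot: [0.999, -0.05, 0.0, -0.0]
ft_force: [0.1, 0.2, -0.1]
opening: 0.0002
finger_force: 0.0
```

```bash
python3 q.py
```

```text
360
-50 49 z [14.1 15.5 16.9] y [-14.1  12.2] x -49.3 -40.0
-40 57 z [14.5 15.9 17.3] y [-13.6   4.3] x -39.9 -30.1
-30 62 z [14.7 15.6 17.5] y [-13.2   7. ] x -29.9 -20.1
-20 79 z [13.9 15.8 17.5] y [-14.7  14.1] x -20.0 -10.0
-10 49 z [14.1 15.7 17.2] y [-12.1  14.1] x -9.9 -0.1
0 21 z [14.9 15.7 17. ] y [ 4.3 14. ] x 0.0 8.9
20 16 z [14.2 15.7 16.7] y [-1.  10.7] x 22.6 29.8
30 21 z [13.7 15.6 16.8] y [ 1.8 10.5] x 30.0 39.3
[0.54895302 0.11381572 0.07061247] [-0.37884352  0.30603154 -0.80623373] [ 0.00622003  0.0044242  -0.01890109] 0.0
```

Flat and square, so now press in small steps.

{"op": "send_rows", "data": {
  "commands": [
    [-1, 0, 0, -0.1, 0],
    [-1, 0, 0, -0.15, 0],
    [-1, 0, 0, -0.2, 0],
    [-1, 0, 0, -0.25, 0],
    [-1, 0, 0, -0.3, 0]
  ]
}}

```text
clock: 10.9
eef_pos: [0.5487, 0.1138, 0.0677]
eef_rot: [0.999, -0.05, 0.0, 0.0]
ft_force: [-2.2, -0.4, 4.2]
opening: 0.0001
finger_force: 2.0
```

{"op": "send_rows", "data": {
  "commands": [
    [-1, 0, 0, -0.05, 0],
    [-1, 0, 0, -0.1, 0],
    [-1, 0, 0, -0.15, 0],
    [-1, 0, 0, -0.2, 0],
    [-1, 0, 0, -0.2, 0]
  ]
}}

```text
clock: 11.52
eef_pos: [0.549, 0.1138, 0.0656]
eef_rot: [0.999, -0.05, 0.0, -0.0]
ft_force: [-0.1, 0.1, 4.9]
opening: 0.0003
finger_force: 2.1
```

{"op": "send_rows", "data": {
  "commands": [
    [-1, 0, 0, -0.05, 0],
    [-1, 0, 0, -0.1, 0],
    [-1, 0, 0, -0.15, 0],
    [-1, 0, 0, -0.2, 0],
    [-1, 0, 0, -0.2, 0]
  ]
}}

```text
clock: 12.15
eef_pos: [0.5493, 0.1138, 0.0647]
eef_rot: [0.999, -0.05, 0.001, -0.0]
ft_force: [-2.0, -0.4, 10.1]
opening: -0.0001
finger_force: 5.0
```

{"op": "send_rows", "data": {
  "commands": [
    [-1, 0, 0, -0.05, 0],
    [-1, 0, 0, -0.1, 0],
    [-1, 0, 0, -0.15, 0],
    [-1, 0, 0, -0.15, 0],
    [-1, 0, 0, -0.15, 0]
  ]
}}

```text
clock: 12.78
eef_pos: [0.5494, 0.1138, 0.0645]
eef_rot: [0.999, -0.05, 0.0, 0.0]
ft_force: [-6.1, -1.3, 17.5]
opening: 0.0001
finger_force: 9.1
```

{"op": "send_rows", "data": {
  "commands": [
    [-1, 0, 0, -0.1, 0],
    [-1, 0, 0, -0.2, 0],
    [-1, 0, 0, -0.2, 0],
    [-1, 0, 0, 0.3, 0],
    [-1, 0, 0, 2, 0]
  ]
}}

```text
clock: 13.4
eef_pos: [0.5465, 0.1137, 0.08]
eef_rot: [0.999, -0.05, -0.002, 0.0]
ft_force: [-0.5, -0.8, 0.2]
opening: -0.0004
finger_force: 0.0
```

```bash
python3 q.py|head -12
python3 - <<'E'
from h import *
c=dict(np.load('scene0.npz')); hsv=cv2.cvtColor(c['color'],cv2.COLOR_RGB2HSV); B=(pts(c)-N)@R*1e3
b=B[...,2][(abs(B[...,0])<40)&(B[...,1]>-75)&(B[...,1]<-32)];print('bed z bias',np.nanmedian(b))
b=B[...,2][(abs(B[...,0])<40)&(abs(B[...,1])<10)];print('plate',np.nanmedian(b))
b=B[...,2][(abs(B[...,0])<22)&(B[...,1]>30)&(B[...,1]<45)];print('bed z left',np.nanmedian(b))
c=cap('scene','s6.png'); B=(pts(c)-N)@R*1e3
b=B[...,2][(abs(B[...,0])<40)&(abs(B[...,1])<10)&(B[...,2]<25)];print('block top',np.nanmedian(b))
E
```

```text
244
-50 21 z [13.1 13.8 14.8] y [-13.2   2.5] x -49.6 -40.1
-40 35 z [13.2 13.7 14.7] y [-13.3   4.5] x -39.9 -30.3
-30 37 z [13.3 14.  14.9] y [-12.7   8.7] x -29.1 -20.1
-20 40 z [13.1 13.8 15.3] y [-10.6  10.9] x -19.8 -10.2
-10 47 z [13.2 13.9 15.2] y [-12.4  13.8] x -9.9 -0.1
0 18 z [13.2 13.9 15.1] y [-3.7 11.1] x 0.0 9.4
10 6 z [13.5 14.  14.5] y [-0.3  4.8] x 10.0 18.8
20 23 z [13.3 14.2 15.3] y [-6.1 13.5] x 20.3 29.8
30 16 z [13.2 13.9 15. ] y [-7.5  7.7] x 31.1 39.0
[0.54882923 0.11391304 0.08341727] [2.09085046 1.30600903 1.86383392] [-0.02319176 -0.05536786 -0.00467616] 0.0
bed z bias -0.8493675363589483
plate 6.916629917930892
bed z left -2.2455866483933993
block top 12.972606677437065
```

{"op": "send_rows", "data": {
  "commands": [
    [-1, 0, 0, 4.5, 0],
    [-1, 0, 0, 8.7, 0],
    [-1, 0.5, 5, 8.7, 0],
    [-1, 5.5, 4.5, 8.7, 0],
    [-1, 10.3, 4, 8.7, 0]
  ]
}}

```text
clock: 14.12
eef_pos: [0.6523, 0.1546, 0.1683]
eef_rot: [0.999, -0.049, -0.0, -0.0]
ft_force: [0.8, -0.6, 0.5]
opening: 0.0
finger_force: 0.0
```

Run:
```python
from h import *
c=cap('scene','s7.png');t=cap('top','t7.png')
cv2.imwrite('pics/v7.png',np.hstack([cv2.resize(c['color'][110:310,190:390],(400,400),interpolation=2),cv2.resize(t['color'][0:300,180:480],(400,400))])[:,:,::-1])
st=bot.get_state();p=st['eef_pos'];print(p,st['ft_force'],'bed',((p-N)@R*1e3).round(1))
B=(pts(c)-N)@R*1e3;Q=B[(abs(B[...,1])<16)&(B[...,2]>35)&(B[...,2]<110)&(B[...,0]>70)&(B[...,0]<150)]
for z in range(35,105,10):
    q=Q[(Q[:,2]>=z)&(Q[:,2]<z+10)]
    if len(q)>4: print(z,len(q),np.percentile(q[:,0],[5,50,95]).round(1))
```

```text
[0.65418229 0.15302548 0.16678289] [-0.81737246  0.71258941  1.10438428] bed [133.4  49.9  55.5]
35 60 [ 91.2  93.8 101.6]
45 67 [ 94.   96.3 101.1]
55 70 [ 97.6 100.2 104.3]
65 57 [101.3 103.4 109.8]
75 65 [101.  103.5 113.4]
85 134 [104.  110.6 118.2]
```

View pics/v7.png

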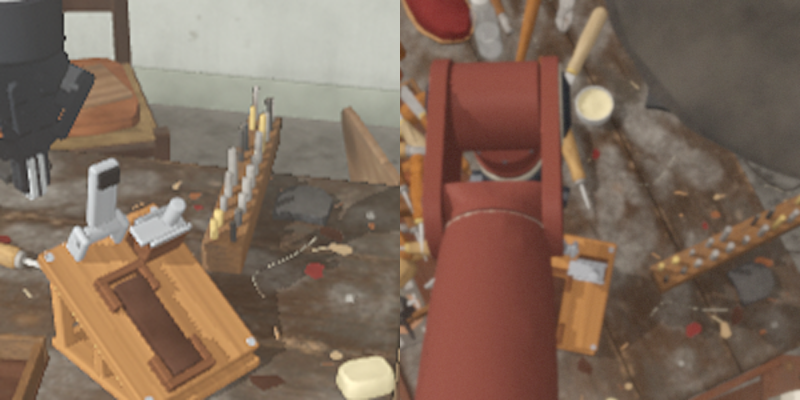

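The block lies in the pocket between its curbs. The clamp is still open, and the fingers are left of and behind it, clear of the overhead disc.

{"op": "send_rows", "data": {
  "commands": [
    [-1, 0, -1, 0, 0],
    [-1, -0.2, -2.5, 0, 0],
    [-1, -0.4, -4, 0, 0],
    [-1, -0.5, -5, 0, 0],
    [-1, -0.5, -5, 0, 0]
  ]
}}

```text
clock: 14.85
eef_pos: [0.6464, 0.1028, 0.1692]
eef_rot: [0.999, -0.051, 0.0, -0.0]
ft_force: [-0.0, -0.5, -0.8]
opening: 0.0001
finger_force: 0.0
```

Run:
```python
from h import *
p=bot.get_state()['eef_pos'];print(p,((p-N)@R*1e3).round(1))
H=np.array([92,0,24.])
for a in [1.89,1.7,1.5,1.3,1.1,.9,.7,.52,.4,.3,.2,.1,0]:
    r=58 if a>.5 else 42+ (58-22-42)*a/.52
    C=H+r*np.array([-np.cos(a),0,np.sin(a)])+5*np.array([np.sin(a),0,np.cos(a)])
    W=N+R@C/1e3+ (1 if a>.5 else -1)*.011*np.array([np.cos(_y:=np.radians(-5.8)),np.sin(_y),0])
    print(a,(W*100).round(1),'delta',((W-p)*100).round(1))
```

```text
[0.64639247 0.10276628 0.1691538 ] [132.3  -0.9  58.9]
1.89 [63.3 10.5 17.7] delta [-1.3  0.2  0.7]
1.7 [62.2 10.6 17.4] delta [-2.4  0.3  0.5]
1.5 [61.2 10.7 17. ] delta [-3.5  0.4  0. ]
1.3 [60.2 10.8 16.3] delta [-4.4  0.5 -0.6]
1.1 [59.4 10.9 15.5] delta [-5.2  0.6 -1.5]
0.9 [58.8 11.  14.5] delta [-5.8  0.7 -2.4]
0.7 [58.4 11.  13.4] delta [-6.2  0.7 -3.5]
0.52 [58.2 11.  12.4] delta [-6.4  0.7 -4.6]
0.4 [58.1 11.  11.9] delta [-6.6  0.8 -5. ]
0.3 [58.  11.  11.5] delta [-6.7  0.8 -5.4]
0.2 [57.9 11.1 11.1] delta [-6.7  0.8 -5.8]
0.1 [57.9 11.1 10.7] delta [-6.7  0.8 -6.3]
0 [58.  11.1 10.2] delta [-6.7  0.8 -6.7]
```

{"op": "send_rows", "data": {
  "commands": [
    [-1, -0.8, 0.1, 0.5, 0],
    [-1, -1.4, 0.2, 0.6, 0],
    [-1, -2, 0.3, 0.6, 0],
    [-1, -2.8, 0.3, 0.3, 0],
    [-1, -3.5, 0.4, 0, 0]
  ]
}}

```text
clock: 15.48
eef_pos: [0.6113, 0.1082, 0.1691]
eef_rot: [0.999, -0.05, 0.0, -0.0]
ft_force: [3.0, 0.5, 1.1]
opening: 0.0
finger_force: 1.0
```

{"op": "send_rows", "data": {
  "commands": [
    [-1, -0.5, 0, -0.3, 0],
    [-1, -1, 0.1, -0.7, 0],
    [-1, -1.4, 0.1, -1.1, 0],
    [-1, -1.8, 0.2, -1.6, 0],
    [-1, -2.3, 0.3, -2.4, 0]
  ]
}}

```text
clock: 16.1
eef_pos: [0.5885, 0.1104, 0.1445]
eef_rot: [0.999, -0.05, 0.0, 0.001]
ft_force: [0.4, -1.9, 0.7]
opening: 0.0002
finger_force: 1.1
```

Run:
```python
from h import *
c=cap('scene','s8.png')
cv2.imwrite('pics/v8.png',cv2.resize(c['color'][130:290,190:350],(560,560),interpolation=2)[:,:,::-1])
st=bot.get_state();p=st['eef_pos'];print(p,st['ft_force'],'bed',((p-N)@R*1e3).round(1))
```

```text
[0.58726556 0.1105856  0.14278719] [ 1.5547486  -0.33110454 -0.64330404] bed [67.5  0.9 65.9]
```

View pics/v8.png

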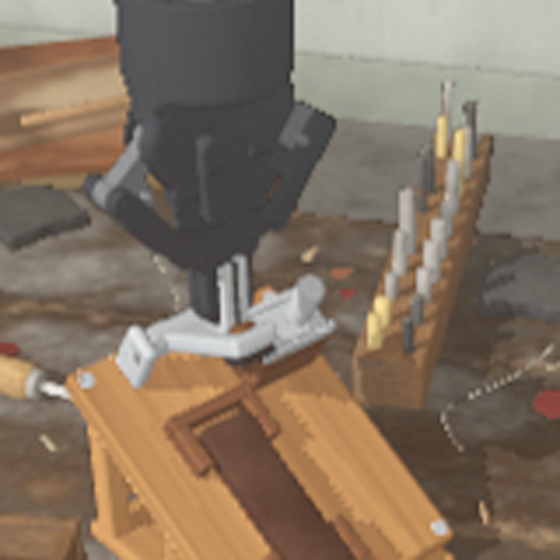

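The clamp arm is following the fingertips and is now about halfway down.

{"op": "send_rows", "data": {
  "commands": [
    [-1, -0.2, 0, -0.5, 0],
    [-1, -0.4, 0, -1.1, 0],
    [-1, -0.6, 0, -1.7, 0],
    [-1, -0.7, 0, -2.3, 0],
    [-1, -0.9, 0.1, -3, 0]
  ]
}}

```text
clock: 16.77
eef_pos: [0.5803, 0.1116, 0.115]
eef_rot: [0.999, -0.05, 0.001, 0.0]
ft_force: [1.1, -0.2, 2.6]
opening: 0.0002
finger_force: 1.3
```

{"op": "send_rows", "data": {
  "commands": [
    [-1, 0, 0, -0.3, 0],
    [-1, 0, 0, -0.6, 0],
    [-1, 0, 0, -0.9, 0],
    [-1, 0, 0, -1.1, 0],
    [-1, 0, 0, -1.2, 0]
  ]
}}

```text
clock: 17.4
eef_pos: [0.5795, 0.1118, 0.1026]
eef_rot: [0.999, -0.05, -0.0, -0.0]
ft_force: [-0.4, -1.2, 2.9]
opening: 0.0003
finger_force: 1.0
```

{"op": "send_rows", "data": {
  "commands": [
    [-1, 0, 0, -0.1, 0],
    [-1, 0, 0, -0.2, 0],
    [-1, 0, 0, -0.3, 0],
    [-1, 0, 0, -0.3, 0],
    [-1, 0, 0, -0.3, 0]
  ]
}}

```text
clock: 18.02
eef_pos: [0.5796, 0.1118, 0.0998]
eef_rot: [0.999, -0.05, 0.0, -0.0]
ft_force: [-0.1, 0.1, 3.0]
opening: -0.0001
finger_force: 1.1
```

{"op": "send_rows", "data": {
  "commands": [
    [-1, 0, 0, -0.05, 0],
    [-1, 0, 0, -0.1, 0],
    [-1, 0, 0, -0.15, 0],
    [-1, 0, 0, -0.15, 0],
    [-1, 0, 0, -0.15, 0]
  ]
}}

```text
clock: 18.65
eef_pos: [0.5797, 0.1118, 0.0996]
eef_rot: [0.999, -0.05, -0.0, 0.0]
ft_force: [-3.1, -1.4, 8.7]
opening: 0.0
finger_force: 4.6
```

{"op": "send_rows", "data": {
  "commands": [
    [-1, 0, 0, -0.1, 0],
    [-1, 0, 0, -0.2, 0],
    [-1, 0, 0, -0.2, 0],
    [-1, 0, 0, 0.5, 0],
    [-1, 0, 0, 4, 0]
  ]
}}

```text
clock: 19.27
eef_pos: [0.5767, 0.1116, 0.1348]
eef_rot: [0.999, -0.05, -0.004, 0.0]
ft_force: [0.0, 0.2, 0.3]
opening: -0.0
finger_force: 0.0
```

{"op": "send_rows", "data": {
  "commands": [
    [-1, 0, 0, 3, 0],
    [-1, 0.2, -3, 3, 0],
    [-1, 0.4, -6, 3, 0],
    [-1, 0.6, -8.7, 3, 0],
    [-1, 0.6, -8.7, 3, 0]
  ]
}}

```text
clock: 19.9
eef_pos: [0.5851, 0.0235, 0.1672]
eef_rot: [0.999, -0.051, -0.001, -0.0]
ft_force: [-0.2, 0.3, 0.0]
opening: -0.0004
finger_force: 0.0
```

Run:
```python
from h import *
c=cap('scene','s9.png')
cv2.imwrite('pics/v9.png',cv2.resize(c['color'][130:300,190:360],(595,595),interpolation=2)[:,:,::-1])
st=bot.get_state();p=st['eef_pos'];print(p,st['ft_force'],'bed',((p-N)@R*1e3).round(1))
B=(pts(c)-N)@R*1e3
for x in range(15,90,10):
    b=B[(abs(B[...,0]-x-5)<5)&(abs(B[...,1])<10)&(B[...,2]>5)&(B[...,2]<60)]; print(x,len(b),np.percentile(b[:,2],[10,50,90]).round(1) if len(b) else '')
k=B[(B[...,2]>48)&(B[...,2]<70)&(B[...,1]<-35)&(B[...,1]>-75)&(B[...,0]>50)&(B[...,0]<90)]; print('knob',len(k),np.median(k,0).round(1),np.percentile(k,[3,97],axis=0).round(1))
```

```text
[0.58503381 0.02444284 0.16732466] [-0.03945631  0.22167633  0.46118107] bed [ 85.4 -85.1  83.9]
15 89 [12.3 15.7 29.1]
25 66 [20.  29.8 32.2]
35 56 [26.1 28.4 29.7]
45 69 [11.  27.9 29.5]
55 63 [26.6 28.1 29.6]
65 54 [26.5 27.9 29.3]
75 51 [24.1 27.3 29.3]
85 58 [26.9 30.1 31.8]
knob 74 [ 67.1 -53.2  59.9] [[ 61.7 -62.2  49.1]
 [ 74.6 -50.1  63.2]]
```

View pics/v9.png

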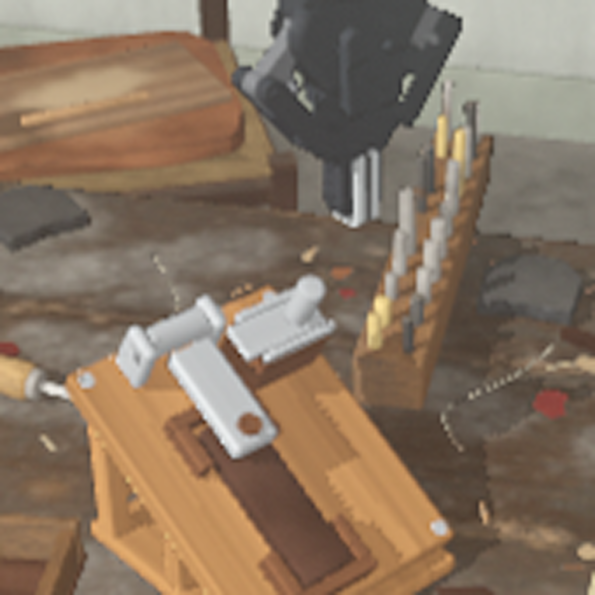

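The clamp lies shut on the block, parallel to the bed. The knob stands to the right at about (310,290), and the fingers are to the right of it.

{"op": "send_rows", "data": {
  "commands": [
    [-1, 0, 0, -2, 0],
    [-1, 0, 0, -4, 0],
    [-1, 0, 0, -4.1, 0],
    [-1, 0.05, 0.5, -4.1, 0],
    [-1, 0.1, 1, -4.1, 0]
  ]
}}

```text
clock: 20.58
eef_pos: [0.587, 0.0349, 0.1279]
eef_rot: [0.999, -0.05, 0.0, 0.0]
ft_force: [-0.6, -2.6, -1.7]
opening: -0.0001
finger_force: 1.1
```

{"op": "send_rows", "data": {
  "commands": [
    [-1, 0.05, 0.5, 0, 0],
    [-1, 0.1, 1, 0, 0],
    [-1, 0.15, 1.5, 0, 0],
    [-1, 0.2, 2, 0, 0],
    [-1, 0.25, 2.4, 0, 0]
  ]
}}

```text
clock: 21.2
eef_pos: [0.5893, 0.0591, 0.1276]
eef_rot: [0.999, -0.05, 0.0, 0.0]
ft_force: [0.6, -1.6, 0.6]
opening: 0.0001
finger_force: 1.1
```

{"op": "send_rows", "data": {
  "commands": [
    [-1, 0.02, 0.2, 0, 0],
    [-1, 0.04, 0.4, 0, 0],
    [-1, 0.06, 0.6, 0, 0],
    [-1, 0.08, 0.8, 0, 0],
    [-1, 0.08, 0.8, 0, 0]
  ]
}}

```text
clock: 21.82
eef_pos: [0.59, 0.067, 0.1274]
eef_rot: [0.999, -0.05, 0.0, -0.0]
ft_force: [0.8, -1.4, 1.5]
opening: -0.0001
finger_force: 0.7
```

{"op": "send_rows", "data": {
  "commands": [
    [-1, 0.01, 0.1, 0, 0],
    [-1, 0.02, 0.2, 0, 0],
    [-1, 0.03, 0.3, 0, 0],
    [-1, 0.04, 0.4, 0, 0],
    [-1, 0.04, 0.4, 0, 0]
  ]
}}

```text
clock: 22.45
eef_pos: [0.5902, 0.068, 0.1275]
eef_rot: [0.999, -0.05, -0.0, 0.003]
ft_force: [-0.8, -10.9, 2.6]
opening: -0.0002
finger_force: 5.7
```

Hard stop felt (11 N). One slightly firmer push, then back off and check.

{"op": "send_rows", "data": {
  "commands": [
    [-1, 0.02, 0.2, 0, 0],
    [-1, 0.02, 0.2, 0, 0],
    [-1, -0.1, -1, 0, 0],
    [-1, -0.3, -2.5, 2, 0],
    [-1, -0.3, -2.5, 6, 0]
  ]
}}

```text
clock: 23.08
eef_pos: [0.5857, 0.0451, 0.1866]
eef_rot: [0.999, -0.051, -0.002, -0.0]
ft_force: [0.2, -0.7, -0.2]
opening: 0.0002
finger_force: 0.0
```

{"op": "send_rows", "data": {
  "commands": [
    [-1, -2, -4, 3, 0],
    [-1, -6, -8, 3, 0],
    [-1, -10, -12, 3, 0],
    [-1, -12, -15, 3, 0],
    [-1, -12, -15, 3, 0]
  ]
}}

```text
clock: 23.7
eef_pos: [0.4666, -0.1056, 0.2187]
eef_rot: [0.999, -0.052, 0.001, 0.0]
ft_force: [0.3, 0.2, 0.1]
opening: 0.0001
finger_force: 0.0
```

Run:
```python
from h import *
c=cap('scene','s10.png');t=cap('top')
cv2.imwrite('pics/v10.png',np.hstack([cv2.resize(c['color'][150:320,190:360],(400,400),interpolation=2),cv2.resize(t['color'][160:340,190:440],(400,288))[:288].repeat(1,0) if 0 else cv2.copyMakeBorder(cv2.resize(t['color'][160:340,190:440],(400,288)),0,112,0,0,0)])[:,:,::-1])
st=bot.get_state();print(st['eef_pos'],st['ft_force'])
for n,x in(('s',c),('t',t)):
    B=(pts(x)-N)@R*1e3
    k=B[(B[...,2]>48)&(B[...,2]<70)&(B[...,1]<10)&(B[...,1]>-75)&(B[...,0]>50)&(B[...,0]<90)]; print('knob',len(k),np.median(k,0).round(1) if len(k) else '',np.percentile(k,[3,97],axis=0).round(1) if len(k) else '')
    b=B[(abs(B[...,0]-40)<12)&(abs(B[...,1])<8)&(B[...,2]>5)&(B[...,2]<60)];print('arm z',np.median(b[:,2]) if len(b) else '')
    b=B[(abs(B[...,0]+15)<25)&(abs(B[...,1])<8)&(B[...,2]>5)&(B[...,2]<60)];print('blk z',np.median(b[:,2]) if len(b) else '')
```

```text
[ 0.467637   -0.10419918  0.21839395] [-0.78611467  0.73245736  0.76185868]
knob 79 [ 67.1 -20.   60. ] [[ 61.9 -26.9  49.6]
 [ 74.1 -15.5  63.1]]
arm z 28.458521117806647
blk z 13.229404177461245
knob 55 [ 70.9 -22.6  62. ] [[ 64.4 -28.   49.5]
 [ 76.  -16.3  65.5]]
arm z 29.492411421672358
blk z 14.242360288524178
```

View pics/v10.png

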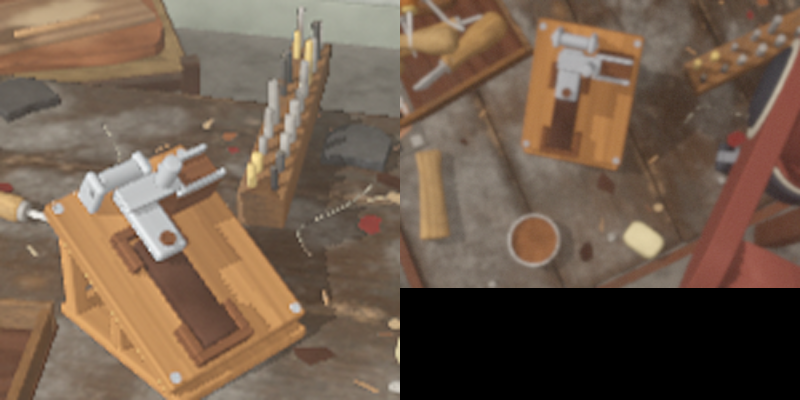

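The bolt is right across the shut clamp, with the knob at bed y of about -21.5 (end stop is -22). The block is home with its top at 14 mm, and the other things are where they were.

```bash
python3 -c "
from workcell import bot
print(bot.hand_in())"
```

```text
the job is handed in; nothing more can be done
None
```

The strop block is fully home in the pocket, the clamp arm is shut on it, the bolt is across to its end stop, and the job is handed in at about 24 s on the robot's clock (59 s allowed); the hand-in returned no verdict.

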